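Set up the rehydration line of staining jars by cap shade

TASK

Set up the rehydration line: stand the four staining jars on the four round blue places of the tray, one upright in the middle of each, in order of cap shade, with the darkest cap at the end of the row nearest the slide warmer and the caps getting paler away from it. Keep the jars upright while you move them, and do not disturb the rack of finished slides.

Things in the scene. Friction and masses are not known exactly. Their poses are not given: they have to be found in the camera images.
- jar_dark: loose staining jar with a very dark maroon (the darkest) screw cap; milky white plastic, 108 mm tall, about 0.19 kg, upright at the start. Foot 58 mm across and 7 mm high, chamber 43 mm across, knurled cap 46 mm across from 89 to 108 mm above the underside (grip it from above; it does not come off). Origin at the centre of its underside, z up the jar; its yaw does not matter.
- jar_mid: loose staining jar with a strong red (second darkest) screw cap; milky white plastic, 108 mm tall, about 0.19 kg, upright at the start. Foot 58 mm across and 7 mm high, chamber 43 mm across, knurled cap 46 mm across from 89 to 108 mm above the underside (grip it from above; it does not come off). Origin at the centre of its underside, z up the jar; its yaw does not matter.
- jar_light: loose staining jar with a salmon pink (second palest) screw cap; milky white plastic, 108 mm tall, about 0.19 kg, upright at the start. Foot 58 mm across and 7 mm high, chamber 43 mm across, knurled cap 46 mm across from 89 to 108 mm above the underside (grip it from above; it does not come off). Origin at the centre of its underside, z up the jar; its yaw does not matter.
- jar_pale: loose staining jar with a very pale pink (the palest) screw cap; milky white plastic, 108 mm tall, about 0.19 kg, upright at the start. Foot 58 mm across and 7 mm high, chamber 43 mm across, knurled cap 46 mm across from 89 to 108 mm above the underside (grip it from above; it does not come off). Origin at the centre of its underside, z up the jar; its yaw does not matter.
- place_1: place on the staining tray, the left-hand end one as the robot sees it (place_1 towards +y, place_4 towards -y): fixed round blue pad, 78 mm across, 2 mm thick, with a pale ring. The steel tray (345 x 110 mm, lip 13 mm high) holds four in a straight row, 84 mm apart. Origin at the centre of the pad's underside, 3 mm above the bench; y along the row, x across it.
- place_2: place on the staining tray, the second from the left as the robot sees it (place_1 towards +y, place_4 towards -y): fixed round blue pad, 78 mm across, 2 mm thick, with a pale ring. The steel tray (345 x 110 mm, lip 13 mm high) holds four in a straight row, 84 mm apart. Origin at the centre of the pad's underside, 3 mm above the bench; y along the row, x across it.
- place_3: place on the staining tray, the third from the left as the robot sees it (place_1 towards +y, place_4 towards -y): fixed round blue pad, 78 mm across, 2 mm thick, with a pale ring. The steel tray (345 x 110 mm, lip 13 mm high) holds four in a straight row, 84 mm apart. Origin at the centre of the pad's underside, 3 mm above the bench; y along the row, x across it.
- place_4: place on the staining tray, the right-hand end one as the robot sees it (place_1 towards +y, place_4 towards -y): fixed round blue pad, 78 mm across, 2 mm thick, with a pale ring. The steel tray (345 x 110 mm, lip 13 mm high) holds four in a straight row, 84 mm apart. Origin at the centre of the pad's underside, 3 mm above the bench; y along the row, x across it.
- warmer: slide warmer: fixed low white case 240 mm deep, 190 mm wide, 82 mm high, its top a black hot plate with glass slides drying on it. It stands to the left (+y) or right (-y) of the tray; a pale top-pan balance 70 mm high with a round steel pan stands on the other side. Only its side matters. Origin at the centre of its underside.
- slide_rack: loose white rack holding nine finished glass slides with green ends, 62 mm by 84 mm (its x and y) and 45 mm high, standing on the bench near the jars; not to be disturbed. Origin at the centre of its underside.
There are look-alikes about, which are no part of the job. Leave any purple look-alike of the jar_pale alone.

How it is judged:
By the outcome, as a careful person would: the job done as asked, in the order asked, and still so for the second after the job is handed in, with the robot touching nothing.
It also fails if it takes over 109 s, if anything falls off the work surface, if the arm or the gripper's body presses on something with over 40 N, if the wrist force passes 120 N, or if a joint passes its speed limit or range.

ROBOT

A 7-joint arm with a two-finger parallel gripper is mounted at the origin on the work surface. World frame = base frame: x ahead of the robot, y to its left, z up, the work surface at z = 0. Lengths are in m, angles in rad, forces in N, time in s.
With the tool pointing down it reaches from about 0.425 to 0.925 m from the base axis. Payload 6.8 kg.
Tool frame: the origin (TCP) lies between the finger pads; the fingertips stand 25 mm ahead of it and the grasp point (between the pads) lies 6 mm ahead of it; z points along the fingers, x is the direction in which the jaws open and shut, and the axes are right-handed (so a half turn about z gives the same grasp; the last joint's range is limited). The gripper opens to 88 mm and grips with 3 to 60 N. Pads are 20 mm wide; open, the fingers measure 115 mm over their backs; the gripper's body (75 mm by 178 mm) begins 61 mm behind the grasp point.
Start: joints at [-1.402, 0.477, 0.022, 1.555, -0.011, 1.109, -0.083], TCP at [0.184, 0.649, 0.248] pointing down, gripper open.
Joint ranges: [-2.96, 2.96], [-0.34, 2.1], [-1.41, 1.46], [0.24, 2.44], [-1.37, 4.51], [0.17, 1.92], [-2.96, 2.96]. Speed limits (rad/s): [2.39, 2.39, 3.14, 3.14, 3.14, 3.14, 3.14].

INTERFACE

Orientations are given as a unit quaternion [w, x, y, z].
In Python, from rig import * gives the robot as it stands.
- The arm moves only by the tool drive_tool, never from a script. Its argument "plan" is a list of rows, each a list of 7 numbers: the turn, a rotation vector about the world's x, y, z in rad, then the shift along the world's x, y, z in m, then the opening, from 0 (shut) to 1 (fully open). In form: [[rx, ry, rz, dx, dy, dz, fingers], ...]. A call has exactly 5 rows; each row is the pose to reach, as a shift and turn from the pose commanded when the call began; what a row does not reach only later rows make up. A row lasts 1/12 s, in which the tool goes at most 41.7 mm and 7.16 degrees, less where a joint would pass 70% of its speed; a pose out of reach is approached as far as the arm can. A call with a gripper value outside its range is refused whole. The fingers move at their own pace and stop on an object; "grip_force" is the grip in N (left out, the last holds). Time passes only in rows, so rows that repeat a pose let the fingers close, or fill a call up. It gives the time, the measured TCP pose, the force and the opening at its end, in the units of the state.
- read_state(): the state, without advancing time (a new reading comes with each control period).
- grab_frame(name): name is "scene" or "top"; returns a dict with "frame" (400x640x3 uint8, blue, green, red), "K" (3x3 intrinsics, pixels), "k1" (the pictures are not rectified: a ray, as slopes to the right and down, at radius r is drawn at 1 + k1 r^2 times it, then the intrinsics apply), "cam_to_world" (4x4, takes a point from camera to world coordinates). Camera axes: x right, y down, z forward; pixel columns grow to the right and rows downward; lengths in m; the calibration is good to about 2 mm. A picture is of the moment at which its call begins. There is no depth.
- job_done(): hands the job in, once; it reports no verdict.
The state is a dict: "time": time; "joint_positions": joint angles; "dq": joint speeds; "effort": joint torques, N m; "ee_pos": TCP position; "tool_rot": TCP orientation; "ft_force": force on the tool from outside, world axes, zero at the start; "moment": the same for the moment, N m; "finger_gap": finger opening in m.
Only numpy, scipy, OpenCV 4.12 (cv2) and the standard library are available. Lean on these libraries where they do the work, as an engineer would, in place of code of your own. Each camera call takes 0.05 s, during which the arm holds its last target.

## Working session

There is one attempt and no reset: what is moved stays moved. The work goes in short steps, Python scripts to look and compute and a tool call to move; the robot and the scene stay as the last step left them, time stands still between calls to the robot, and variables do not carry over. Pictures are saved under pics/ and viewed, and the job is handed in when it is done.

Besides the shell and the picture viewer there is one more tool, called after "Request:" as name(argument=value, ...), one argument or row to a line, values as JSON. drive_tool: Moves the arm, as the interface text tells. Its arguments: {"type":"object","properties":{"plan":{"type":"array","items":{"type":"array","items":{"type":"number"}}},"grip_force":{"type":"number"}},"required":["plan"]}

```bash
mkdir -p pics; ls
python3 - <<'E'
from rig import *
import cv2,json
s=read_state()
print({k:(s[k]) for k in ("time","ee_pos","tool_rot","finger_gap","joint_positions")})
for n in("scene","top"):
    f=grab_frame(n); cv2.imwrite(f"pics/{n}0.png",f["frame"]); print(n,f["K"],f["k1"],f["cam_to_world"])
E
```

```text
pics
{'time': 0.0, 'ee_pos': array([0.18431445, 0.64878141, 0.24669789]), 'tool_rot': array([ 5.94259231e-04,  7.97874224e-01,  6.02823295e-01, -6.66335514e-04]), 'finger_gap': 0.08759888584157594, 'joint_positions': array([-1.40208799,  0.47779286,  0.0222965 ,  1.5564226 , -0.01146346,
        1.1092906 , -0.08309416])}
scene [[464.33442193   0.         315.6946902 ]
 [  0.         464.33442193 200.68133892]
 [  0.           0.           1.        ]] -0.02195281446941302 [[ 1.06454613e-01  6.75225119e-01 -7.29889344e-01  1.40046291e+00]
 [ 9.94317286e-01 -7.17436360e-02  7.86510403e-02 -7.96166515e-02]
 [ 7.42242614e-04 -7.34114357e-01 -6.79025448e-01  8.66484206e-01]
 [ 0.00000000e+00  0.00000000e+00  0.00000000e+00  1.00000000e+00]]
top [[510.36132249   0.         319.79520041]
 [  0.         510.36132249 194.1085757 ]
 [  0.           0.           1.        ]] -0.14003774257300503 [[ 0.02228551 -0.99726962  0.07040354  0.43163494]
 [-0.99953852 -0.02077144  0.02216508 -0.02286402]
 [-0.02064217 -0.07086501 -0.99727231  1.49434609]
 [ 0.          0.          0.          1.        ]]
```

View pics/scene0.png

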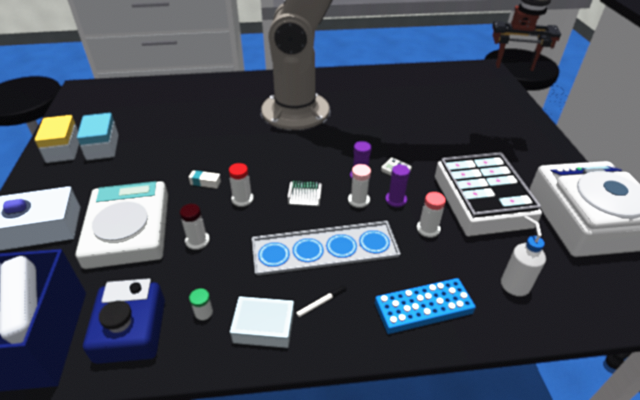

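View pics/top0.png

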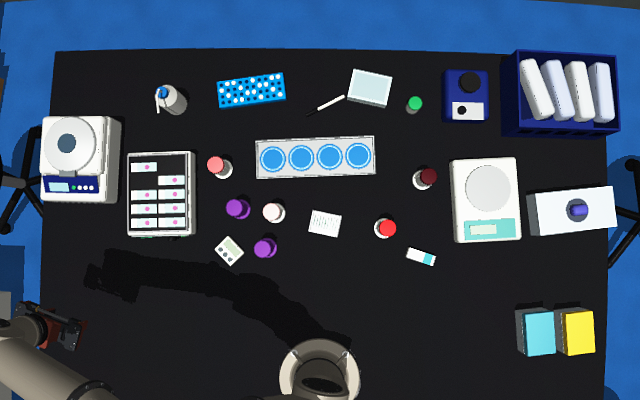

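The top view shows the warmer at left, around (160,195), which is +y, so the darkest jar goes to place_1. The caps are at: salmon (217,164), pale (273,211), red (385,228) and dark (428,177). The pads run from (272,159) to (358,156), the rack is at (324,222), and the purple look-alikes are at (238,208) and (265,248).

```bash
cat > h.py <<'E'
from rig import *
import cv2, numpy as np
def ray(f,uv):
    K=f["K"];x=(uv[0]-K[0,2])/K[0,0];y=(uv[1]-K[1,2])/K[1,1]
    rd=np.hypot(x,y);r=rd
    for _ in range(20): r=rd/(1+f["k1"]*r*r)
    s=r/rd if rd>0 else 1
    T=f["cam_to_world"];d=T[:3,:3]@np.array([x*s,y*s,1.]);return T[:3,3],d
def atz(f,uv,z):
    o,d=ray(f,uv);return o+d*(z-o[2])/d[2]
def proj(f,p):
    T=f["cam_to_world"];q=T[:3,:3].T@(np.asarray(p,float)-T[:3,3]);x,y=q[0]/q[2],q[1]/q[2]
    s=1+f["k1"]*(x*x+y*y);K=f["K"];return np.array([K[0,0]*x*s+K[0,2],K[1,1]*y*s+K[1,2]])
def circ(f,c,r,z,n=48):
    a=np.linspace(0,2*np.pi,n);return np.array([proj(f,[c[0]+r*np.cos(t),c[1]+r*np.sin(t),z]) for t in a])
def draw(f,items,name,scale=1,crop=None):
    im=f["frame"].copy();x0,y0,x1,y1=crop or (0,0,640,400)
    im=cv2.resize(im[y0:y1,x0:x1],None,fx=scale,fy=scale,interpolation=cv2.INTER_CUBIC)
    for c,r,z in items:
        p=((circ(f,c,r,z)+.5-[x0,y0])*scale-.5)
        cv2.polylines(im,[np.round(p*8).astype(int)],True,(0,255,0),1,cv2.LINE_AA,3)
    cv2.imwrite(name,im)
E
python3 - <<'E'
from h import *
f=grab_frame("top");im=f["frame"]
hsv=cv2.cvtColor(im,cv2.COLOR_BGR2HSV).astype(int)
def cen(mask,c,R):
    n,l,st,ce=cv2.connectedComponentsWithStats(mask.astype(np.uint8))
    best=min(range(1,n),key=lambda i:np.hypot(*(ce[i]-c))+(100 if st[i,4]<30 else 0))
    return ce[best],st[best]
H,S,V=hsv[...,0],hsv[...,1],hsv[...,2]
pads=(abs(H-103)<10)&(S>120)&(V>120)
pp=[]
for c in[(272,159),(301,157),(329,156),(358,156)]:
    u,st=cen(pads,c,0); p=atz(f,u,.005); pp.append(p); print("pad",u,st,p)
red=((H<12)|(H>168))
for n,c,m in [("salmon",(217,164),red&(S>70)&(V>90)),("pale",(273,211),red&(S>15)&(V>150)),("red",(387,228),red&(S>120)&(V>90)),("dark",(428,176),red&(S>70)&(V>30))]:
    u,st=cen(m,c,0); print(n,u,st,atz(f,u,.106))
for c in[(238,208),(265,248),(324,222)]: print(c,atz(f,c,.1),atz(f,c,.045))
E
```

```text
pad [272.47584541 158.61352657] [260 146  26  26 414] [0.63888806 0.15226702 0.005     ]
pad [301.01869159 157.23364486] [288 145  26  26 107] [0.6445158  0.06798642 0.005     ]
pad [329.45673077 156.26923077] [317 144  26  26 416] [ 0.6489823  -0.01570727  0.005     ]
pad [357.73684211 155.16118421] [348 146  20  19 304] [ 0.65395828 -0.09883761  0.005     ]
salmon [215.27642276 164.47560976] [207 156  18  18 246] [0.60585116 0.29920849 0.106     ]
pale [271.55357143 210.73214286] [263 203  17  18  56] [0.48140735 0.13870759 0.106     ]
red [387.29957806 227.65822785] [379 219  17  18 237] [ 0.44213797 -0.17738376  0.106     ]
dark [428.45531915 175.82553191] [420 168  18  17 235] [ 0.58607355 -0.28870091  0.106     ]
(238, 208) [0.48704043 0.2325042  0.1       ] [0.4892259 0.2425772 0.045    ]
(265, 248) [0.37928442 0.15463537 0.1       ] [0.37721946 0.16163684 0.045     ]
(324, 222) [ 0.45400252 -0.00505263  0.1       ] [ 0.45488481 -0.00435006  0.045     ]
```

Run:
```python
from h import *
J=[(.606,.299),(.481,.139),(.442,-.177),(.586,-.288)]
P=[(.6388,.1523),(.6445,.068),(.649,-.0157),(.654,-.0988)]
it=[(c,.023,.108) for c in J]+[(c,.029,.001) for c in J]+[(c,.039,.005) for c in P]
f=grab_frame("top");g=grab_frame("scene")
draw(f,it,"pics/t1.png",3,(195,130,445,260))
draw(g,it,"pics/s1.png",2.8,(170,140,450,290))
```

```text
(no output)
```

View pics/t1.png

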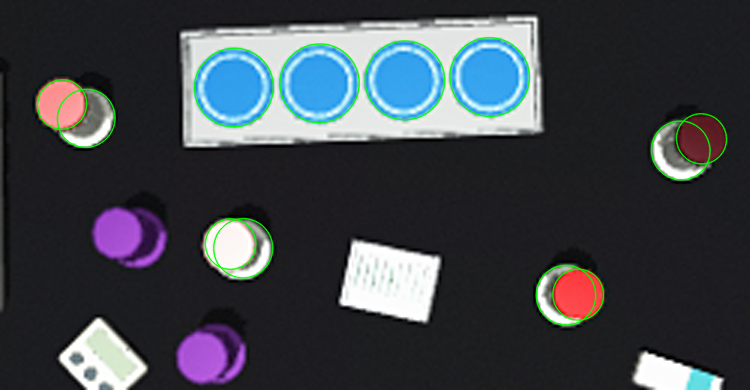

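View pics/s1.png

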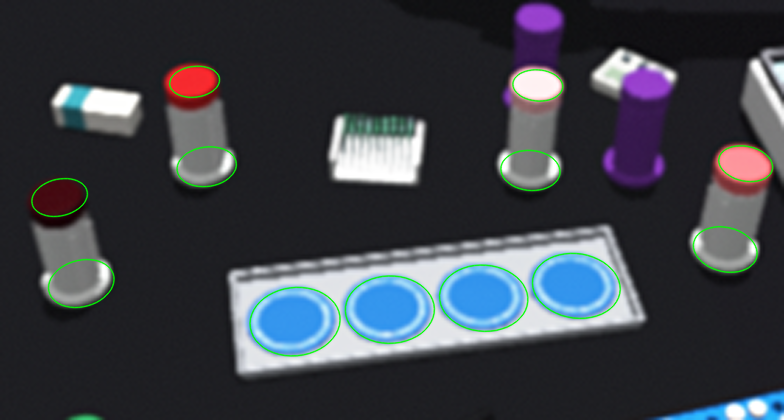

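Request:
drive_tool(
  plan=[
    [0,0,-0.12,0.03,-0.025,0,1],
    [0,0,-0.24,0.06,-0.05,0,1],
    [0,0,-0.36,0.09,-0.075,0,1],
    [0,0,-0.48,0.12,-0.1,0,1],
    [0,0,-0.6,0.15,-0.125,0,1],
  ],
  grip_force=20,
)

```text
time: 0.67
ee_pos: [0.3356, 0.5229, 0.2477]
tool_rot: [-0.0, 0.941, 0.337, 0.0]
ft_force: [0.1, 0.7, -0.1]
finger_gap: 0.0878
```

Request:
drive_tool(
  plan=[
    [0,0,-0.12,0.03,-0.025,0,1],
    [0,0,-0.24,0.06,-0.05,0,1],
    [0,0,-0.36,0.09,-0.075,0,1],
    [0,0,-0.48,0.12,-0.1,0,1],
    [0,0,-0.6,0.15,-0.125,0,1],
  ],
)

```text
time: 1.08
ee_pos: [0.4856, 0.3979, 0.2478]
tool_rot: [-0.0, 0.999, 0.044, 0.0]
ft_force: [0.9, 0.7, 0.6]
finger_gap: 0.0875
```

Run:
```python
from rig import *
s=read_state();print(s["joint_positions"],s["ee_pos"],s["tool_rot"])
```

```text
[-1.06444215  0.41445786  0.37481254  1.69461544 -0.16962758  1.06423116
 -0.547605  ] [0.48561888 0.39793729 0.24784102] [-1.73534559e-04  9.99024844e-01  4.41511913e-02  6.36670941e-05]
```

Request:
drive_tool(
  plan=[
    [0,0,-0.088,0.03,-0.025,0,1],
    [0,0,-0.088,0.06,-0.05,0,1],
    [0,0,-0.088,0.09,-0.075,-0.01,1],
    [0,0,-0.088,0.12,-0.1,-0.03,1],
    [0,0,-0.088,0.1204,-0.1,-0.06,1],
  ],
)

```text
time: 1.5
ee_pos: [0.6126, 0.2918, 0.1904]
tool_rot: [0.0, 1.0, -0.002, 0.005]
ft_force: [1.0, -1.4, -0.1]
finger_gap: 0.088
```

Run:
```python
from h import *
s=read_state();print(s["joint_positions"],s["ee_pos"],s["tool_rot"])
f=grab_frame("scene");draw(f,[],"pics/s2.png",3,(380,120,580,260))
```

```text
[-0.81890355  0.55793019  0.40562742  1.6274103  -0.24486712  0.99920944
 -0.34068902] [0.61262255 0.29177158 0.19044934] [ 4.62675059e-04  9.99986860e-01 -1.91656370e-03  4.73208132e-03]
```

View pics/s2.png

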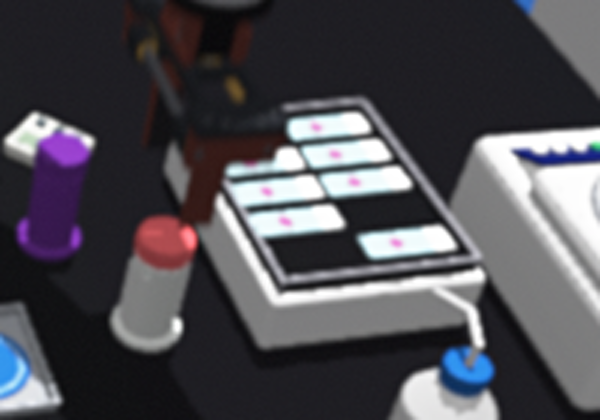

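Run:
```python
from h import *
s=read_state();print(s["time"],s["ee_pos"],s["dq"],s["finger_gap"])
f=grab_frame("scene")
for p in[(.606,.299,.165),(.656,.299,.165),(.56,.299,.165),(.606,.299,.108)]: print(p,proj(f,p))
draw(f,[],"pics/s3.png",2.5,(330,60,640,260))
s=read_state();print(s["time"],s["ee_pos"],s["tool_rot"])
```

```text
1.55 [0.60630707 0.29293141 0.18164149] [-0.06555635 -0.0131709  -0.0714913   0.0547873   0.01192445  0.13213909
 -0.05414998] 0.08795551605379441
(0.606, 0.299, 0.165) [440.07465474 179.92004253]
(0.656, 0.299, 0.165) [446.73333663 194.11212781]
(0.56, 0.299, 0.165) [434.32583494 167.67876795]
(0.606, 0.299, 0.108) [435.7949389  197.88194555]
1.6 [0.60368573 0.29575056 0.18290887] [ 2.49841007e-03  9.99991227e-01  9.68380203e-04 -3.21964362e-03]
```

View pics/s3.png

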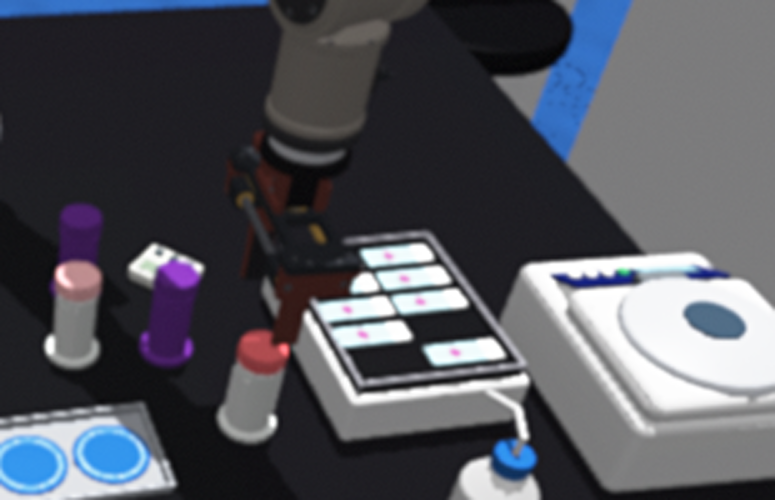

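Request:
drive_tool(
  plan=[
    [0,0,0,0.001,-0.001,-0.005,1],
    [0,0,0,0.001,-0.001,-0.01,1],
    [0,0,0,0.001,-0.001,-0.02,1],
    [0,0,0,0.001,-0.001,-0.03,1],
    [0,0,0,0.001,-0.001,-0.04,1],
  ],
)

```text
time: 2.02
ee_pos: [0.6055, 0.2994, 0.1474]
tool_rot: [-0.0, 1.0, 0.004, 0.0]
ft_force: [0.2, 0.6, 0.2]
finger_gap: 0.0876
```

Request:
drive_tool(
  plan=[
    [0,0,0,0,0,-0.01,1],
    [0,0,0,0,0,-0.02,1],
    [0,0,0,0,0,-0.03,1],
    [0,0,0,0,0,-0.037,1],
    [0,0,0,0,0,-0.042,1],
  ],
)

```text
time: 2.43
ee_pos: [0.6055, 0.2981, 0.1043]
tool_rot: [0.0, 1.0, 0.003, -0.001]
ft_force: [-0.2, -1.4, 0.4]
finger_gap: 0.0876
```

Request:
drive_tool(
  plan=[
    [0,0,0,0,0,0,1],
    [0,0,0,0,0,0,1],
    [0,0,0,0,0,0,1],
    [0,0,0,0,0,0,1],
    [0,0,0,0,0,0,1],
  ],
)

```text
time: 2.85
ee_pos: [0.6062, 0.2985, 0.1062]
tool_rot: [-0.0, 1.0, 0.003, 0.0]
ft_force: [0.3, 0.2, -0.0]
finger_gap: 0.0881
```

Run:
```python
from h import *
s=read_state();print(s["time"],s["ee_pos"],s["tool_rot"],s["dq"].max())
f=grab_frame("scene")
draw(f,[((.606,.298),.023,.108)],"pics/s4.png",5,(390,140,500,250))
```

```text
2.85 [0.60617503 0.29850162 0.1062487 ] [-3.00139459e-04  9.99995404e-01  2.98826658e-03  4.14035048e-04] 0.003171671370878244
```

View pics/s4.png

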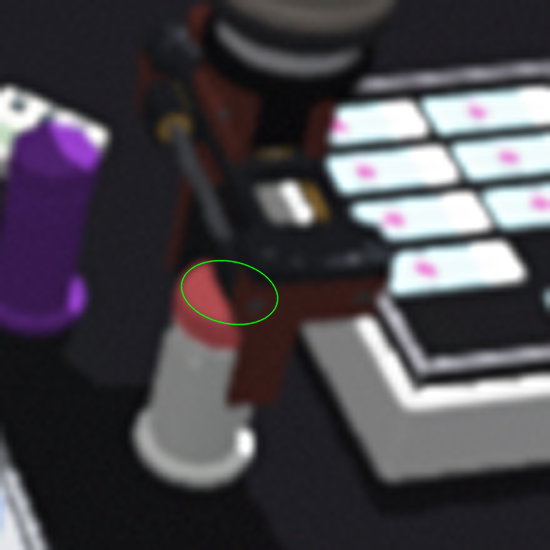

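Run:
```python
from h import *
f=grab_frame("scene")
for x in(.650,.663):
  for y in (.2885,.2985,.3085):
    print(x,y,(proj(f,(x,y,.081))-[390,140])*5)
```

```text
0.65 0.2885 [224.80585899 394.2371095 ]
0.65 0.2985 [245.07230415 392.66669769]
0.65 0.3085 [265.30386409 391.09852119]
0.663 0.2885 [232.82859452 413.50354767]
0.663 0.2985 [253.2612511  411.90387898]
0.663 0.3085 [273.65836021 410.30644671]
```

Request:
drive_tool(
  plan=[
    [0,0,0,0,-0.002,-0.001,1],
    [0,0,0,0,-0.002,-0.001,0.7],
    [0,0,0,0,-0.002,-0.001,0.3],
    [0,0,0,0,-0.002,-0.001,0.3],
    [0,0,0,0,-0.002,-0.001,0.3],
  ],
  grip_force=25,
)

```text
time: 3.37
ee_pos: [0.6059, 0.2964, 0.1047]
tool_rot: [-0.0, 1.0, 0.003, 0.0]
ft_force: [-0.2, -0.7, 0.7]
finger_gap: 0.0644
```

Request:
drive_tool(
  plan=[
    [0,0,0,0,0,0,0.3],
    [0,0,0,0,0,0,0.3],
    [0,0,0,0,0,0.005,0.3],
    [0,0,0,0,0,0.012,0.3],
    [0,0,0,0,0,0.025,0.3],
  ],
)

```text
time: 3.78
ee_pos: [0.6049, 0.2959, 0.1291]
tool_rot: [0.001, 1.0, 0.003, -0.001]
ft_force: [0.2, -0.6, -1.7]
finger_gap: 0.0454
```

Request:
drive_tool(
  plan=[
    [0,0,0,0,-0.01,0.015,0.3],
    [0,0,0,0.005,-0.035,0.03,0.3],
    [0,0,0,0.01,-0.065,0.035,0.3],
    [0,0,0,0.015,-0.1,0.035,0.3],
    [0,0,0,0.02,-0.135,0.035,0.3],
  ],
)

```text
time: 4.2
ee_pos: [0.6266, 0.1597, 0.1672]
tool_rot: [-0.001, 1.0, 0.003, 0.001]
ft_force: [0.7, -0.9, -2.6]
finger_gap: 0.0457
```

Request:
drive_tool(
  plan=[
    [0,0,0,0.005,-0.035,0,0.3],
    [0,0,0,0.01,-0.07,0,0.3],
    [0,0,0,0.015,-0.105,0,0.3],
    [0,0,0,0.019,-0.135,0,0.3],
    [0,0,0,0.022,-0.158,0,0.3],
  ],
)

```text
time: 4.62
ee_pos: [0.648, -0.0017, 0.1667]
tool_rot: [0.001, 1.0, 0.001, 0.001]
ft_force: [0.4, -0.9, -1.4]
finger_gap: 0.0455
```

Request:
drive_tool(
  plan=[
    [0,0,0,0.001,-0.014,0,0.3],
    [0,0,0,0.001,-0.019,0,0.3],
    [0,0,0,0.001,-0.02,-0.01,0.3],
    [0,0,0,0.001,-0.02,-0.02,0.3],
    [0,0,0,0.001,-0.02,-0.03,0.3],
  ],
)

```text
time: 5.03
ee_pos: [0.6485, -0.0141, 0.1334]
tool_rot: [-0.001, 1.0, 0.004, -0.0]
ft_force: [-0.5, 0.3, -2.5]
finger_gap: 0.0454
```

Run:
```python
from h import *
s=read_state();print(s["time"],s["ee_pos"],s["tool_rot"],s["joint_positions"],s["finger_gap"])
f=grab_frame("scene")
draw(f,[((.649,-.0167),.039,.005)],"pics/s5.png",5,(250,180,410,290))
s=read_state();print(s["time"],s["ee_pos"],s["tool_rot"])
```

```text
5.0333 [ 0.64850176 -0.01406397  0.13336498] [-6.96602776e-04  9.99989696e-01  4.46973496e-03 -3.80290251e-04] [-0.35733796  0.5823877   0.39845716  1.73905178 -0.28294142  0.87776357
  0.17349825] 0.04543486487885541
5.0833 [ 0.64709259 -0.0139709   0.13092745] [-4.50083520e-04  9.99986798e-01  4.60492556e-03 -2.23506340e-03]
```

View pics/s5.png

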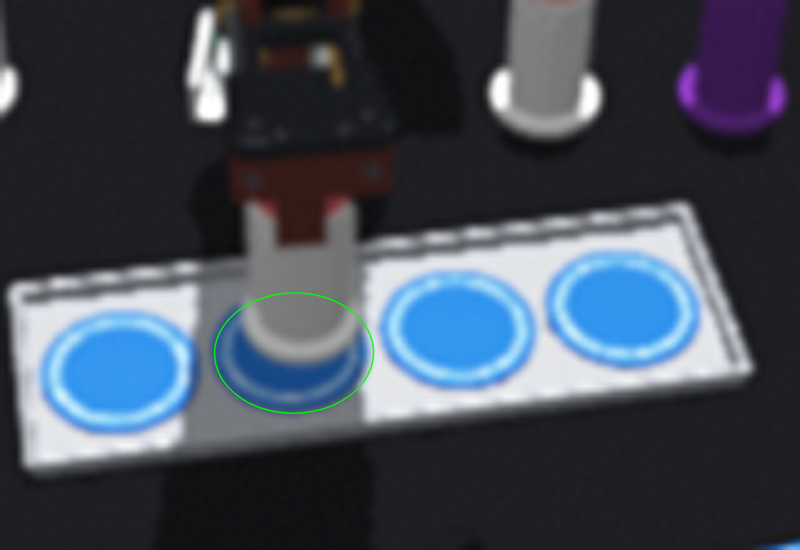

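Request:
drive_tool(
  plan=[
    [0,0,0,0.001,-0.003,-0.005,0.3],
    [0,0,0,0.001,-0.003,-0.008,0.3],
    [0,0,0,0.001,-0.003,-0.011,0.3],
    [0,0,0,0.001,-0.003,-0.014,0.3],
    [0,0,0,0.001,-0.003,-0.014,0.3],
  ],
)

```text
time: 5.5
ee_pos: [0.6496, -0.0195, 0.1201]
tool_rot: [-0.0, 1.0, 0.003, -0.0]
ft_force: [0.8, -1.0, -2.5]
finger_gap: 0.0455
```

Run:
```python
from h import *
for i in range(3):
    s=read_state();print(s["time"],s["ee_pos"],s["ft_force"])
    f=grab_frame("top")
draw(f,[((.649,-.0157),.039,.005)],"pics/t6.png",4,(240,110,420,230))
f=grab_frame("scene")
draw(f,[],"pics/s6.png",5,(250,180,410,290))
```

```text
5.5 [ 0.64963786 -0.01950355  0.12011605] [ 0.78831429 -1.0488449  -2.50013891]
5.55 [ 0.64977566 -0.01953297  0.12048222] [-0.19517015  0.64233524 -0.94128157]
5.6 [ 0.64993527 -0.01961186  0.12074041] [ 0.46863944  0.11699418 -1.27376603]
```

View pics/s6.png

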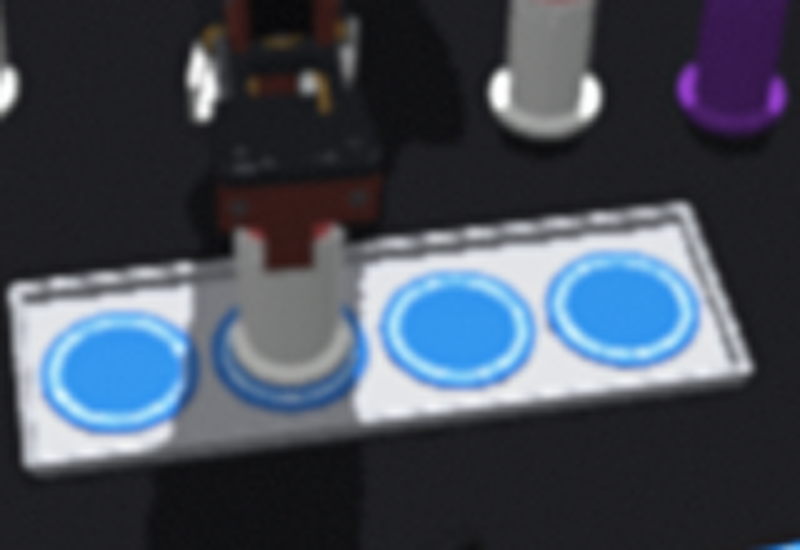

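Request:
drive_tool(
  plan=[
    [0,0,0,0,0.001,-0.004,0.3],
    [0,0,0,0,0.001,-0.007,0.3],
    [0,0,0,0,0.001,-0.009,0.3],
    [0,0,0,0,0.001,-0.011,0.3],
    [0,0,0,0,0.001,-0.011,0.3],
  ],
)

```text
time: 6.12
ee_pos: [0.6508, -0.0185, 0.1124]
tool_rot: [-0.001, 1.0, 0.003, 0.001]
ft_force: [-5.8, 1.0, 18.8]
finger_gap: 0.0456
```

Run:
```python
from h import *
for i in range(3):
    s=read_state();print(s["time"],s["ee_pos"],s["ft_force"])
    f=grab_frame("scene")
draw(f,[],"pics/s7.png",5,(250,180,410,290))
```

```text
6.1167 [ 0.65078135 -0.0184967   0.11244325] [-5.81249091  0.97391528 18.80584115]
6.1667 [ 0.65073777 -0.01849497  0.11244336] [-6.25677164  1.1203666  19.94050913]
6.2167 [ 0.65075726 -0.01850845  0.11247643] [-5.5213731   1.03254693 18.20846232]
```

View pics/s7.png

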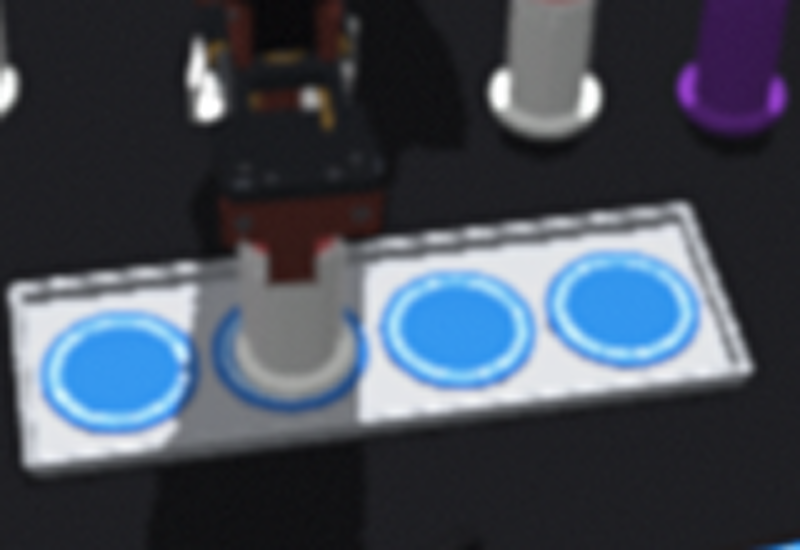

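Request:
drive_tool(
  plan=[
    [0,0,0,0,-0.001,0.002,0.3],
    [0,0,0,0,-0.001,0.002,0.6],
    [0,0,0,0,-0.001,0.002,1],
    [0,0,0,0,-0.001,0.002,1],
    [0,0,0,0,-0.001,0.002,1],
  ],
)

```text
time: 6.68
ee_pos: [0.6497, -0.0196, 0.1112]
tool_rot: [0.0, 1.0, 0.003, -0.0]
ft_force: [-0.4, 1.1, 0.5]
finger_gap: 0.0686
```

Request:
drive_tool(
  plan=[
    [0,0,0,0,0,0,1],
    [0,0,0,0,0,0.005,1],
    [0,0,0,0,0,0.02,1],
    [0,0,0,0,0,0.05,1],
    [0,0,0,0,0,0.085,1],
  ],
)

```text
time: 7.1
ee_pos: [0.6484, -0.0196, 0.1959]
tool_rot: [0.0, 1.0, 0.003, -0.002]
ft_force: [0.2, 0.7, -0.1]
finger_gap: 0.0878
```

Request:
drive_tool(
  plan=[
    [0,0,0,-0.015,0.015,0,1],
    [0,0,0,-0.04,0.038,0,1],
    [0,0,0,-0.068,0.064,0,1],
    [0,0,0,-0.096,0.09,0,1],
    [0,0,0,-0.124,0.116,0,1],
  ],
)

```text
time: 7.52
ee_pos: [0.5246, 0.0971, 0.197]
tool_rot: [-0.0, 1.0, 0.003, 0.0]
ft_force: [-0.1, 0.6, 0.1]
finger_gap: 0.0877
```

Request:
drive_tool(
  plan=[
    [0,0,0,-0.024,0.022,0,1],
    [0,0,0,-0.038,0.035,0,1],
    [0,0,0,-0.044,0.04,0,1],
    [0,0,0,-0.044,0.04,-0.01,1],
    [0,0,0,-0.044,0.04,-0.03,1],
  ],
)

```text
time: 7.93
ee_pos: [0.4843, 0.1364, 0.1681]
tool_rot: [-0.001, 1.0, 0.003, 0.003]
ft_force: [0.6, 0.0, 0.3]
finger_gap: 0.0878
```

Request:
drive_tool(
  plan=[
    [0,0,0,0,0,-0.005,1],
    [0,0,0,0,0,-0.01,1],
    [0,0,0,0,0,-0.015,1],
    [0,0,0,0,0,-0.015,1],
    [0,0,0,0,0,-0.015,1],
  ],
)

```text
time: 8.35
ee_pos: [0.4823, 0.1358, 0.1517]
tool_rot: [0.0, 1.0, 0.002, 0.0]
ft_force: [0.5, 0.4, 0.1]
finger_gap: 0.0878
```

Run:
```python
from h import *
for i in range(2):
    s=read_state();print(s["time"],s["ee_pos"],s["tool_rot"])
    f=grab_frame("scene")
t=grab_frame("top")
draw(f,[],"pics/s8.png",5,(250,130,410,250))
draw(t,[((.649,-.0157),.039,.005),((.649,-.0157),.029,.005),((.649,-.0157),.023,.113)],"pics/t8.png",4,(240,110,420,230))
```

```text
8.35 [0.48232748 0.13578904 0.15169806] [1.59355659e-04 9.99996895e-01 2.48623606e-03 5.48840870e-05]
8.4 [0.48237042 0.13603756 0.15193478] [-2.38659687e-05  9.99996476e-01  2.64212968e-03  2.56684931e-04]
```

View pics/s8.png

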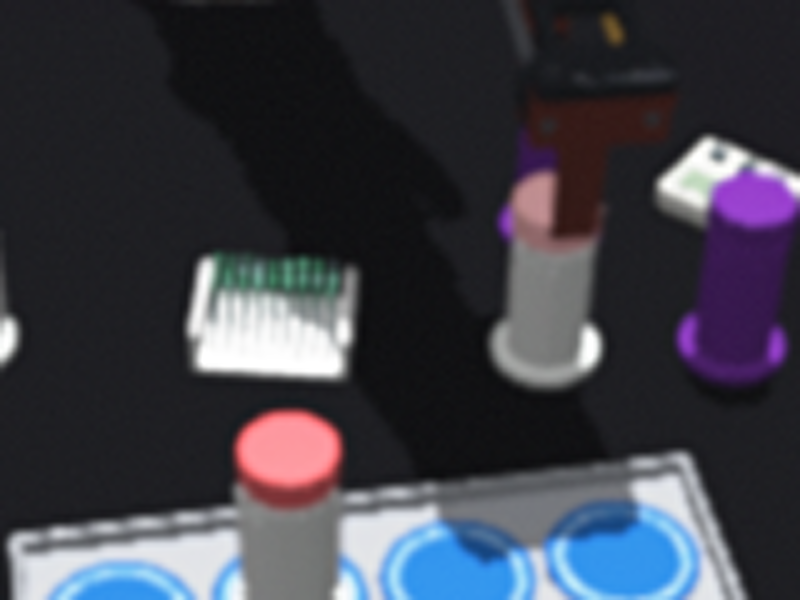

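View pics/t8.png

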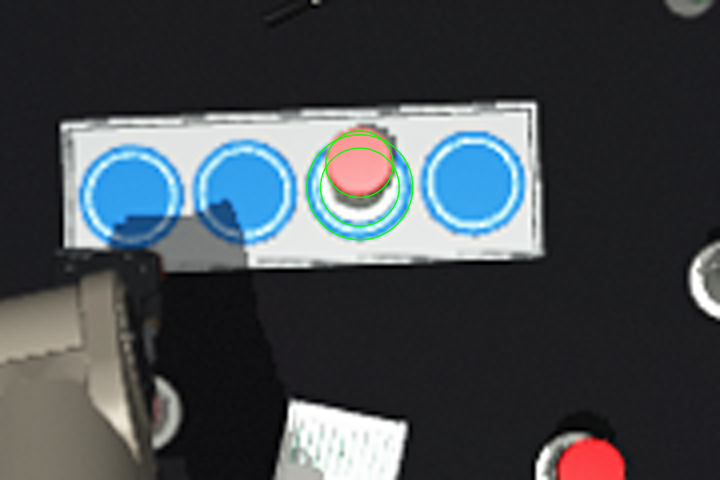

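Run:
```python
from h import *
f=grab_frame("scene")
for p in[(.4815,.136,.108),(.482+.057,.136,.127),(.4815,.136,0.003)]: print((proj(f,p)-[250,130])*5)
```

```text
[552.32640635 200.64355558]
[575.43295138 243.64292145]
[539.68189334 349.61732363]
```

Request:
drive_tool(
  plan=[
    [0,0,0,0,0,-0.012,1],
    [0,0,0,0,0,-0.024,1],
    [0,0,0,0,0,-0.036,1],
    [0,0,0,0,0,-0.043,1],
    [0,0,0,0,0,-0.047,1],
  ],
)

```text
time: 8.97
ee_pos: [0.4816, 0.1363, 0.1041]
tool_rot: [0.0, 1.0, 0.003, -0.0]
ft_force: [0.2, -0.7, 0.7]
finger_gap: 0.0881
```

Request:
drive_tool(
  plan=[
    [0,0,0,0,0,0,1],
    [0,0,0,0,0,0,0.7],
    [0,0,0,0,0,0,0.3],
    [0,0,0,0,0,0,0.3],
    [0,0,0,0,0,0,0.3],
  ],
)

```text
time: 9.38
ee_pos: [0.4822, 0.1365, 0.1051]
tool_rot: [-0.0, 1.0, 0.003, 0.0]
ft_force: [0.3, 0.4, -0.2]
finger_gap: 0.0647
```

Request:
drive_tool(
  plan=[
    [0,0,0,0,0,0,0.3],
    [0,0,0,0,0,0,0.3],
    [0,0,0,0,0,0.005,0.3],
    [0,0,0,0,0,0.02,0.3],
    [0,0,0,0,0,0.04,0.3],
  ],
)

```text
time: 9.8
ee_pos: [0.4806, 0.1358, 0.1441]
tool_rot: [0.001, 1.0, 0.003, -0.002]
ft_force: [0.6, 0.3, -0.9]
finger_gap: 0.0454
```

Request:
drive_tool(
  plan=[
    [0,0,0,0.005,-0.007,0.025,0.3],
    [0,0,0,0.018,-0.025,0.05,0.3],
    [0,0,0,0.036,-0.05,0.072,0.3],
    [0,0,0,0.056,-0.078,0.092,0.3],
    [0,0,0,0.077,-0.108,0.105,0.3],
  ],
)

```text
time: 10.22
ee_pos: [0.5598, 0.0279, 0.2522]
tool_rot: [-0.001, 1.0, 0.004, 0.001]
ft_force: [1.7, 0.5, -1.9]
finger_gap: 0.0457
```

Request:
drive_tool(
  plan=[
    [0,0,0,0.022,-0.031,0,0.3],
    [0,0,0,0.044,-0.062,0,0.3],
    [0,0,0,0.066,-0.092,0,0.3],
    [0,0,0,0.082,-0.113,0,0.3],
    [0,0,0,0.091,-0.126,0,0.3],
  ],
)

```text
time: 10.63
ee_pos: [0.6507, -0.1015, 0.2496]
tool_rot: [0.001, 1.0, 0.001, -0.0]
ft_force: [-0.2, -0.7, -2.6]
finger_gap: 0.0449
```

Request:
drive_tool(
  plan=[
    [0,0,0,0.0025,-0.0035,0,0.3],
    [0,0,0,0.0025,-0.0035,-0.015,0.3],
    [0,0,0,0.0025,-0.0035,-0.04,0.3],
    [0,0,0,0.0025,-0.0035,-0.07,0.3],
    [0,0,0,0.0025,-0.0035,-0.095,0.3],
  ],
)

```text
time: 11.05
ee_pos: [0.6514, -0.0995, 0.1532]
tool_rot: [-0.001, 1.0, 0.004, -0.001]
ft_force: [-1.2, 0.6, -2.8]
finger_gap: 0.0456
```

Request:
drive_tool(
  plan=[
    [0,0,0,0,0,-0.01,0.3],
    [0,0,0,0,0,-0.02,0.3],
    [0,0,0,0,0,-0.025,0.3],
    [0,0,0,0,0,-0.025,0.3],
    [0,0,0,0,0,-0.025,0.3],
  ],
)

```text
time: 11.47
ee_pos: [0.653, -0.1012, 0.1308]
tool_rot: [0.0, 1.0, 0.003, 0.001]
ft_force: [0.4, -0.0, -1.4]
finger_gap: 0.0454
```

Run:
```python
from h import *
for i in range(2):
    s=read_state();print(s["time"],s["ee_pos"],s["tool_rot"],s["joint_positions"])
    f=grab_frame("scene")
draw(f,[],"pics/s9.png",5,(240,180,400,300))
```

```text
11.4667 [ 0.65302989 -0.1012121   0.13081243] [3.55701591e-05 9.99995162e-01 2.99991104e-03 8.21341650e-04] [-0.24906233  0.61014161  0.44116268  1.71326317 -0.32083343  0.88864259
  0.33229991]
11.5167 [ 0.65323409 -0.10129763  0.13107667] [7.05288289e-05 9.99994899e-01 2.99326066e-03 1.11219243e-03] [-0.24905554  0.60987456  0.4413023   1.71302395 -0.32082879  0.88856418
  0.33234641]
```

View pics/s9.png

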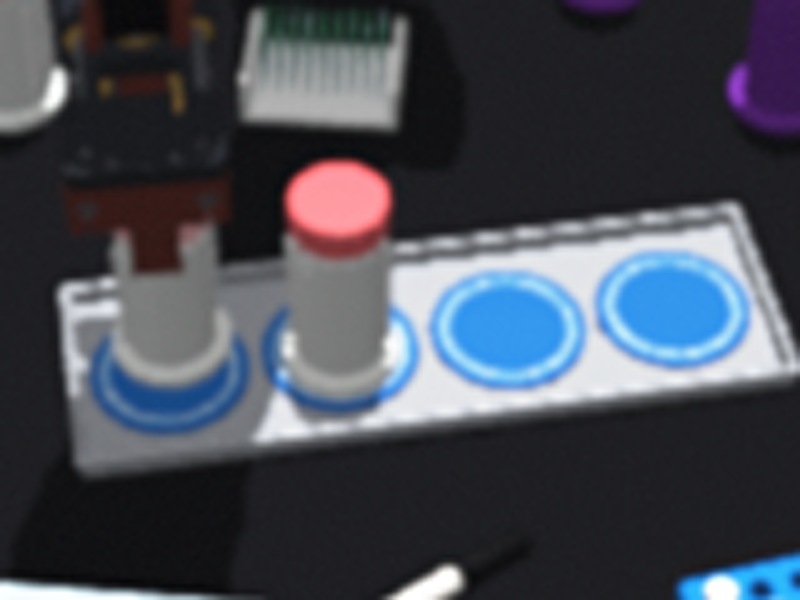

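Request:
drive_tool(
  plan=[
    [0,0,0,0,0,-0.006,0.3],
    [0,0,0,0,0,-0.011,0.3],
    [0,0,0,0,0,-0.015,0.3],
    [0,0,0,0,0,-0.018,0.3],
    [0,0,0,0,0,-0.02,0.3],
  ],
)

```text
time: 11.98
ee_pos: [0.6522, -0.1017, 0.1124]
tool_rot: [-0.001, 1.0, 0.003, -0.0]
ft_force: [-11.0, 2.2, 32.7]
finger_gap: 0.0453
```

Request:
drive_tool(
  plan=[
    [0,0,0,0,0,0.002,0.3],
    [0,0,0,0,0,0.002,0.6],
    [0,0,0,0,0,0.002,1],
    [0,0,0,0,0,0.002,1],
    [0,0,0,0,0,0.002,1],
  ],
)

```text
time: 12.4
ee_pos: [0.6523, -0.1011, 0.1113]
tool_rot: [0.0, 1.0, 0.003, -0.0]
ft_force: [0.2, 0.8, -0.6]
finger_gap: 0.0691
```

Request:
drive_tool(
  plan=[
    [0,0,0,0,0,0,1],
    [0,0,0,0,0,0.005,1],
    [0,0,0,0,0,0.02,1],
    [0,0,0,0,0,0.05,1],
    [0,0,0,0,0,0.085,1],
  ],
)

```text
time: 12.82
ee_pos: [0.651, -0.1009, 0.196]
tool_rot: [0.0, 1.0, 0.003, -0.002]
ft_force: [0.3, 0.5, 0.3]
finger_gap: 0.0876
```

Run:
```python
from h import *
s=read_state();print(s["time"],s["ee_pos"],s["tool_rot"])
```

```text
12.8167 [ 0.65099375 -0.10090558  0.19595937] [ 2.36075699e-06  9.99993435e-01  2.95372687e-03 -2.09891222e-03]
```

Request:
drive_tool(
  plan=[
    [0,0,0,-0.02,-0.007,0,1],
    [0,0,0,-0.053,-0.019,0,1],
    [0,0,0,-0.088,-0.032,0,1],
    [0,0,0,-0.123,-0.045,0,1],
    [0,0,0,-0.158,-0.058,0,1],
  ],
)

```text
time: 13.23
ee_pos: [0.4928, -0.1597, 0.1969]
tool_rot: [-0.0, 1.0, 0.003, 0.0]
ft_force: [-0.2, -0.3, 0.6]
finger_gap: 0.0881
```

Request:
drive_tool(
  plan=[
    [0,0,0,-0.027,-0.011,0,1],
    [0,0,0,-0.044,-0.017,0,1],
    [0,0,0,-0.052,-0.02,0,1],
    [0,0,0,-0.052,-0.02,-0.01,1],
    [0,0,0,-0.052,-0.02,-0.03,1],
  ],
)

```text
time: 13.65
ee_pos: [0.4451, -0.1794, 0.168]
tool_rot: [0.0, 1.0, 0.003, 0.003]
ft_force: [0.7, 0.4, -0.5]
finger_gap: 0.088
```

Request:
drive_tool(
  plan=[
    [0,0,0,0,0,-0.005,1],
    [0,0,0,0,0,-0.01,1],
    [0,0,0,0,0,-0.015,1],
    [0,0,0,0,0,-0.015,1],
    [0,0,0,0,0,-0.015,1],
  ],
)

```text
time: 14.07
ee_pos: [0.4428, -0.1791, 0.1516]
tool_rot: [0.0, 1.0, 0.003, -0.0]
ft_force: [-0.3, 0.0, -0.2]
finger_gap: 0.0877
```

Run:
```python
from h import *
for i in range(2):
    s=read_state();print(s["time"],s["ee_pos"],s["tool_rot"],s["joint_positions"])
    f=grab_frame("scene")
t=grab_frame("top")
for p in[(.442,-.180,.108),(.442+.057,-.180,.127),(.442,-.180,0.003)]: print((proj(f,p)-[190,130])*5)
draw(f,[],"pics/s10.png",5,(190,130,350,250))
draw(t,[((.654,-.0988),.039,.005),((.654,-.0988),.029,.005),((.654,-.0988),.023,.113)],"pics/t10.png",4,(240,110,420,230))
```

```text
14.0667 [ 0.44275995 -0.17911305  0.1516015 ] [ 1.08513841e-04  9.99995022e-01  3.15052604e-03 -1.34648000e-04] [-0.1845231   0.30868384  0.52238294  2.13467685 -0.22380498  0.75006923
  0.48853177]
14.1167 [ 0.44281745 -0.17923228  0.15187959] [1.15429839e-04 9.99995240e-01 3.07956091e-03 1.52182293e-04] [-0.18454734  0.30808778  0.52266643  2.13461732 -0.2237239   0.75013499
  0.48856746]
[239.32558882 193.52026242]
[233.15222786 235.3649401 ]
[260.83134466 342.36723396]
```

View pics/s10.png

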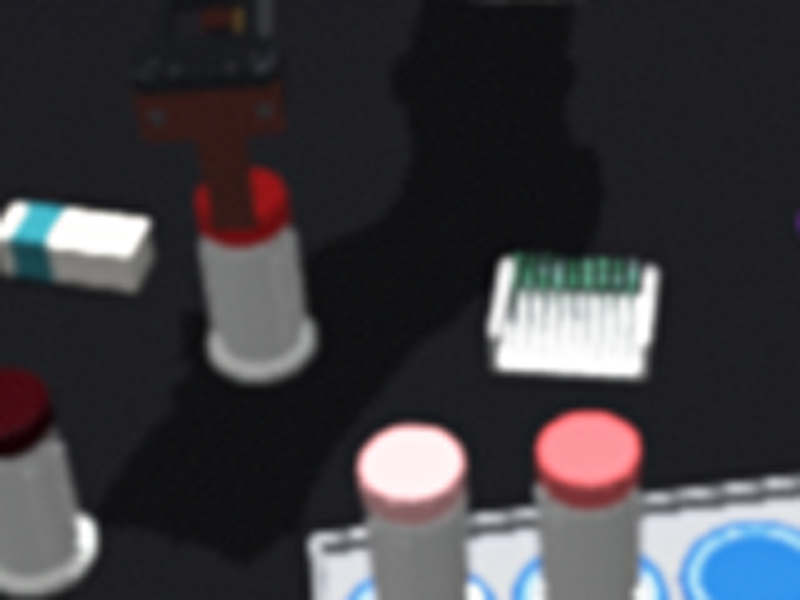

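View pics/t10.png

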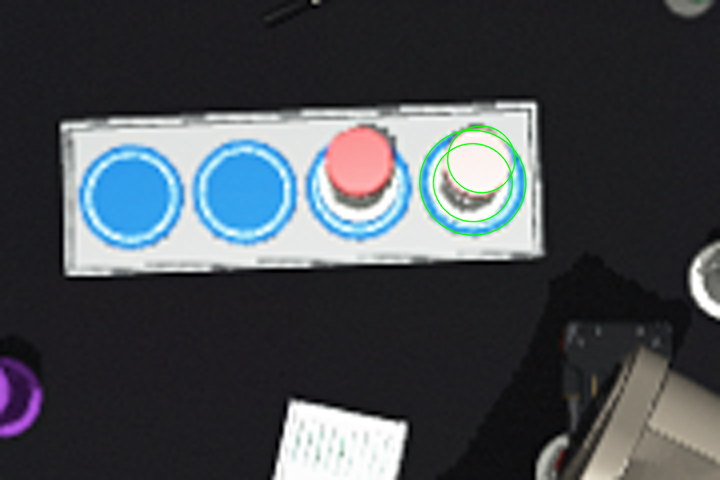

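Request:
drive_tool(
  plan=[
    [0,0,0,0,0,-0.012,1],
    [0,0,0,0,0,-0.024,1],
    [0,0,0,0,0,-0.036,1],
    [0,0,0,0,0,-0.043,1],
    [0,0,0,0,0,-0.047,1],
  ],
)

```text
time: 14.63
ee_pos: [0.4422, -0.1791, 0.1042]
tool_rot: [-0.0, 1.0, 0.003, -0.0]
ft_force: [-0.6, -0.2, 0.5]
finger_gap: 0.0879
```

Request:
drive_tool(
  plan=[
    [0,0,0,0,0,0,1],
    [0,0,0,0,0,0,0.7],
    [0,0,0,0,0,0,0.3],
    [0,0,0,0,0,0,0.3],
    [0,0,0,0,0,0,0.3],
  ],
)

```text
time: 15.05
ee_pos: [0.4427, -0.1792, 0.1051]
tool_rot: [0.0, 1.0, 0.003, 0.0]
ft_force: [-0.6, -0.4, -0.0]
finger_gap: 0.0648
```

Request:
drive_tool(
  plan=[
    [0,0,0,0,0,0,0.3],
    [0,0,0,0,0,0,0.3],
    [0,0,0,0,0,0.005,0.3],
    [0,0,0,0,0,0.02,0.3],
    [0,0,0,0,0,0.04,0.3],
  ],
)

```text
time: 15.47
ee_pos: [0.441, -0.1789, 0.1442]
tool_rot: [-0.0, 1.0, 0.003, -0.002]
ft_force: [-0.4, 0.5, -2.0]
finger_gap: 0.0458
```

Request:
drive_tool(
  plan=[
    [0,0,0,0.006,0.007,0.025,0.3],
    [0,0,0,0.02,0.025,0.05,0.3],
    [0,0,0,0.041,0.05,0.072,0.3],
    [0,0,0,0.063,0.077,0.092,0.3],
    [0,0,0,0.087,0.106,0.105,0.3],
  ],
)

```text
time: 15.88
ee_pos: [0.53, -0.0728, 0.2522]
tool_rot: [-0.0, 1.0, 0.002, 0.001]
ft_force: [0.7, -0.1, -2.1]
finger_gap: 0.0454
```

Request:
drive_tool(
  plan=[
    [0,0,0,0.025,0.031,0,0.3],
    [0,0,0,0.05,0.062,0,0.3],
    [0,0,0,0.075,0.092,0,0.3],
    [0,0,0,0.097,0.118,0,0.3],
    [0,0,0,0.109,0.133,0,0.3],
  ],
)

```text
time: 16.3
ee_pos: [0.6398, 0.0647, 0.2491]
tool_rot: [-0.001, 1.0, 0.005, -0.0]
ft_force: [0.0, 0.3, -2.1]
finger_gap: 0.0456
```

Request:
drive_tool(
  plan=[
    [0,0,0,0.005,0.006,0,0.3],
    [0,0,0,0.005,0.006,-0.01,0.3],
    [0,0,0,0.005,0.006,-0.035,0.3],
    [0,0,0,0.005,0.006,-0.065,0.3],
    [0,0,0,0.005,0.006,-0.09,0.3],
  ],
)

```text
time: 16.72
ee_pos: [0.6416, 0.063, 0.1579]
tool_rot: [0.001, 1.0, 0.002, -0.001]
ft_force: [0.2, 0.0, -2.3]
finger_gap: 0.0458
```

Request:
drive_tool(
  plan=[
    [0,0,0,0,0,-0.01,0.3],
    [0,0,0,0,0,-0.02,0.3],
    [0,0,0,0,0,-0.028,0.3],
    [0,0,0,0,0,-0.03,0.3],
    [0,0,0,0,0,-0.03,0.3],
  ],
)

```text
time: 17.13
ee_pos: [0.6435, 0.0655, 0.13]
tool_rot: [0.0, 1.0, 0.003, 0.0]
ft_force: [-0.5, -0.8, -1.8]
finger_gap: 0.0455
```

Run:
```python
from h import *
for i in range(2):
    s=read_state();print(s["time"],s["ee_pos"],s["tool_rot"],s["ft_force"])
    f=grab_frame("scene")
draw(f,[],"pics/s11.png",5,(250,180,410,300))
```

```text
17.1333 [0.64352101 0.06546873 0.12999026] [2.11901979e-05 9.99996044e-01 2.80360933e-03 2.24943277e-04] [-0.50320789 -0.79304952 -1.75048216]
17.1833 [0.64392434 0.06560078 0.13057322] [-9.75514104e-05  9.99995707e-01  2.84301082e-03  7.02878904e-04] [ 0.03422023 -0.13437032 -2.5039313 ]
```

View pics/s11.png

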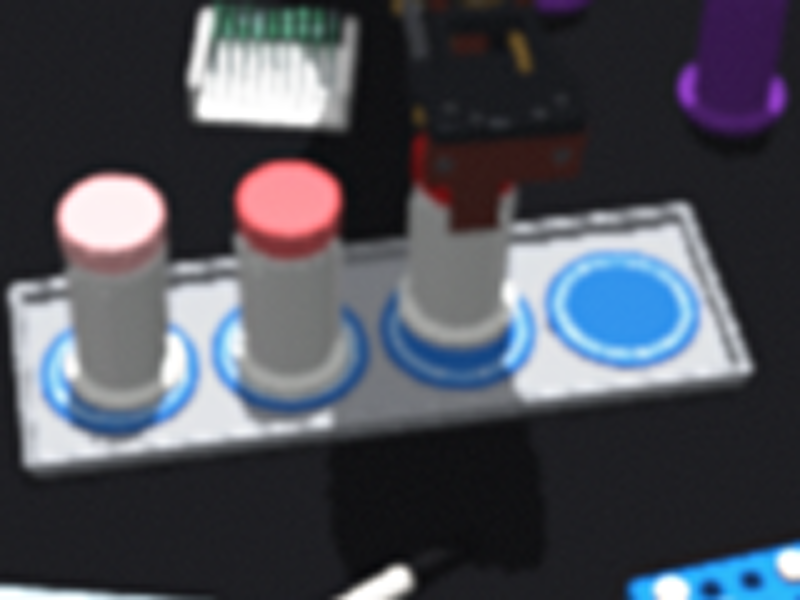

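Centred: foot at u≈458, pad at u≈457. I'm lowering and releasing.

Request:
drive_tool(
  plan=[
    [0,0,0,0,0,-0.006,0.3],
    [0,0,0,0,0,-0.011,0.3],
    [0,0,0,0,0,-0.014,0.3],
    [0,0,0,0,0,-0.016,0.3],
    [0,0,0,0,0,-0.018,0.3],
  ],
)

```text
time: 17.65
ee_pos: [0.6433, 0.0658, 0.113]
tool_rot: [-0.0, 1.0, 0.003, -0.0]
ft_force: [-9.5, 0.8, 27.6]
finger_gap: 0.0456
```

Request:
drive_tool(
  plan=[
    [0,0,0,0,0,0.0015,0.3],
    [0,0,0,0,0,0.0015,0.6],
    [0,0,0,0,0,0.0015,1],
    [0,0,0,0,0,0.0015,1],
    [0,0,0,0,0,0.0015,1],
  ],
)

```text
time: 18.07
ee_pos: [0.6435, 0.0659, 0.1131]
tool_rot: [0.0, 1.0, 0.003, 0.0]
ft_force: [-0.7, 0.0, -0.3]
finger_gap: 0.0688
```

Request:
drive_tool(
  plan=[
    [0,0,0,0,0,0,1],
    [0,0,0,0,0,0.005,1],
    [0,0,0,0,0,0.02,1],
    [0,0,0,0,0,0.05,1],
    [0,0,0,0,0,0.085,1],
  ],
)

```text
time: 18.48
ee_pos: [0.642, 0.0657, 0.1976]
tool_rot: [0.001, 1.0, 0.003, -0.002]
ft_force: [0.9, 0.3, 0.3]
finger_gap: 0.088
```

Request:
drive_tool(
  plan=[
    [0,0,0,-0.003,-0.02,0,1],
    [0,0,0,-0.008,-0.053,0,1],
    [0,0,0,-0.014,-0.088,0,1],
    [0,0,0,-0.02,-0.123,0,1],
    [0,0,0,-0.026,-0.158,0,1],
  ],
)

```text
time: 18.9
ee_pos: [0.617, -0.0936, 0.1988]
tool_rot: [-0.0, 1.0, 0.003, 0.0]
ft_force: [0.6, 1.1, -0.6]
finger_gap: 0.0879
```

Request:
drive_tool(
  plan=[
    [0,0,0,-0.006,-0.035,0,1],
    [0,0,0,-0.012,-0.07,0,1],
    [0,0,0,-0.018,-0.105,0,1],
    [0,0,0,-0.024,-0.14,0,1],
    [0,0,0,-0.028,-0.172,0,1],
  ],
)

```text
time: 19.32
ee_pos: [0.5884, -0.2666, 0.1987]
tool_rot: [0.0, 1.0, 0.002, 0.0]
ft_force: [0.1, -1.0, -0.1]
finger_gap: 0.0875
```

Request:
drive_tool(
  plan=[
    [0,0,0,-0.003,-0.02,0,1],
    [0,0,0,-0.0035,-0.026,-0.005,1],
    [0,0,0,-0.0035,-0.027,-0.02,1],
    [0,0,0,-0.0035,-0.027,-0.035,1],
    [0,0,0,-0.0035,-0.027,-0.045,1],
  ],
)

```text
time: 19.73
ee_pos: [0.5859, -0.2895, 0.1516]
tool_rot: [-0.001, 1.0, 0.004, -0.001]
ft_force: [-0.2, 0.2, -0.2]
finger_gap: 0.0878
```

Request:
drive_tool(
  plan=[
    [0,0,0,0,0,0,1],
    [0,0,0,0,0,0,1],
    [0,0,0,0,0,0,1],
    [0,0,0,0,0,0,1],
    [0,0,0,0,0,0,1],
  ],
)

```text
time: 20.15
ee_pos: [0.5864, -0.2912, 0.1541]
tool_rot: [0.0, 1.0, 0.003, 0.001]
ft_force: [0.6, 0.3, -0.0]
finger_gap: 0.0875
```

Run:
```python
from h import *
for i in range(2):
    s=read_state();print(s["time"],s["ee_pos"],s["tool_rot"],s["joint_positions"])
    f=grab_frame("scene")
t=grab_frame("top")
for p in[(.586,-.291,.108),(.586+.057,-.291,.127),(.586,-.291,0.003)]: print((proj(f,p)-[140,160])*5)
draw(f,[],"pics/s12.png",5,(140,160,300,280))
draw(t,[((.6445,.068),.039,.005),((.6445,.068),.029,.005),((.6445,.068),.023,.113)],"pics/t12.png",4,(240,110,420,230))
```

```text
20.15 [ 0.58639263 -0.29118548  0.15405315] [2.01954009e-04 9.99994854e-01 3.12629031e-03 6.90663404e-04] [ 0.04162981  0.57475516  0.45970203  1.71464555 -0.30760927  0.92283541
  0.63080029]
20.2 [ 0.58623607 -0.29123196  0.15390453] [1.65779334e-04 9.99995204e-01 3.04099175e-03 5.63243475e-04] [ 0.04175019  0.57488424  0.45971698  1.71484949 -0.30763944  0.92278653
  0.63083001]
[247.61428666 250.13810868]
[228.16577122 307.35497557]
[286.0700441  400.75560976]
```

View pics/s12.png

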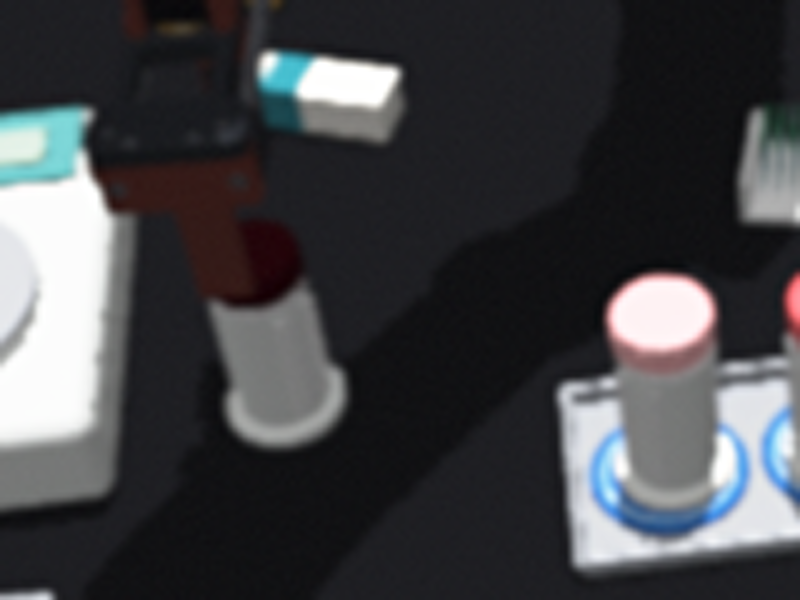

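View pics/t12.png

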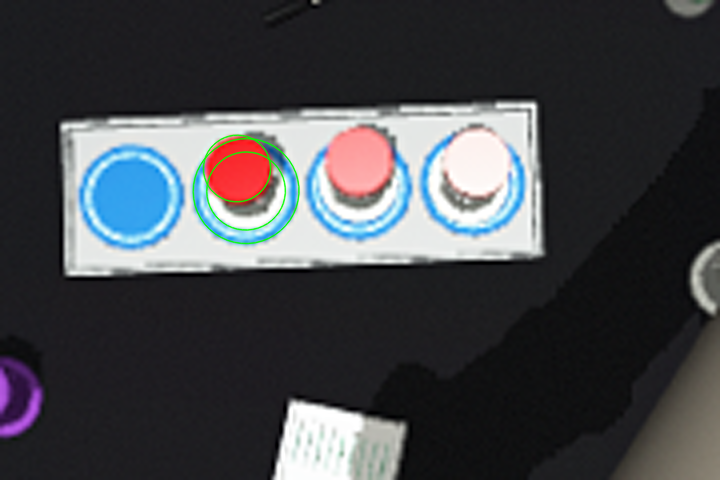

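Request:
drive_tool(
  plan=[
    [0,0,0,0,0,-0.012,1],
    [0,0,0,0,0,-0.024,1],
    [0,0,0,0,0,-0.036,1],
    [0,0,0,0,0,-0.044,1],
    [0,0,0,0,0,-0.049,1],
  ],
)

```text
time: 20.72
ee_pos: [0.5849, -0.2906, 0.1018]
tool_rot: [-0.001, 1.0, 0.003, -0.001]
ft_force: [-1.4, 0.7, -0.4]
finger_gap: 0.0876
```

Request:
drive_tool(
  plan=[
    [0,0,0,0,0,0,1],
    [0,0,0,0,0,0,0.7],
    [0,0,0,0,0,0,0.3],
    [0,0,0,0,0,0,0.3],
    [0,0,0,0,0,0,0.3],
  ],
)

```text
time: 21.13
ee_pos: [0.5862, -0.2914, 0.1048]
tool_rot: [0.0, 1.0, 0.003, 0.001]
ft_force: [0.2, 0.5, -0.2]
finger_gap: 0.0645
```

Request:
drive_tool(
  plan=[
    [0,0,0,0,0,0,0.3],
    [0,0,0,0,0,0,0.3],
    [0,0,0,0,0,0.005,0.3],
    [0,0,0,0,0,0.02,0.3],
    [0,0,0,0,0,0.04,0.3],
  ],
)

```text
time: 21.55
ee_pos: [0.5846, -0.2904, 0.1432]
tool_rot: [-0.001, 1.0, 0.003, -0.002]
ft_force: [0.3, -0.1, -2.1]
finger_gap: 0.0453
```

Request:
drive_tool(
  plan=[
    [0,0,0,0,0.005,0.03,0.3],
    [0,0,0,0.002,0.015,0.06,0.3],
    [0,0,0,0.004,0.035,0.09,0.3],
    [0,0,0,0.007,0.06,0.11,0.3],
    [0,0,0,0.01,0.09,0.115,0.3],
  ],
)

```text
time: 21.97
ee_pos: [0.5969, -0.2029, 0.2637]
tool_rot: [0.001, 1.0, 0.001, 0.003]
ft_force: [1.3, -0.9, -1.8]
finger_gap: 0.0458
```

Request:
drive_tool(
  plan=[
    [0,0,0,0.004,0.034,0,0.3],
    [0,0,0,0.008,0.069,0,0.3],
    [0,0,0,0.012,0.104,0,0.3],
    [0,0,0,0.016,0.139,0,0.3],
    [0,0,0,0.02,0.174,0,0.3],
  ],
)

```text
time: 22.38
ee_pos: [0.6155, -0.0255, 0.2595]
tool_rot: [-0.0, 1.0, 0.003, -0.0]
ft_force: [-0.3, -0.3, -1.8]
finger_gap: 0.0458
```

Request:
drive_tool(
  plan=[
    [0,0,0,0.005,0.035,0,0.3],
    [0,0,0,0.01,0.07,0,0.3],
    [0,0,0,0.015,0.105,0,0.3],
    [0,0,0,0.019,0.138,0,0.3],
    [0,0,0,0.021,0.164,0,0.3],
  ],
)

```text
time: 22.8
ee_pos: [0.6366, 0.1404, 0.2591]
tool_rot: [-0.0, 1.0, 0.004, -0.0]
ft_force: [0.9, 0.4, -1.8]
finger_gap: 0.0454
```

Request:
drive_tool(
  plan=[
    [0,0,0,0.001,0.011,0,0.3],
    [0,0,0,0.001,0.013,-0.01,0.3],
    [0,0,0,0.001,0.013,-0.035,0.3],
    [0,0,0,0.001,0.013,-0.065,0.3],
    [0,0,0,0.001,0.013,-0.1,0.3],
  ],
)

```text
time: 23.22
ee_pos: [0.6387, 0.1468, 0.1592]
tool_rot: [0.0, 1.0, 0.002, 0.001]
ft_force: [-0.4, 0.5, -1.6]
finger_gap: 0.0455
```

Request:
drive_tool(
  plan=[
    [0,0,0,0,0,-0.01,0.3],
    [0,0,0,0,0,-0.02,0.3],
    [0,0,0,0,0,-0.028,0.3],
    [0,0,0,0,0,-0.03,0.3],
    [0,0,0,0,0,-0.03,0.3],
  ],
)

```text
time: 23.63
ee_pos: [0.6385, 0.1494, 0.1299]
tool_rot: [-0.0, 1.0, 0.003, 0.001]
ft_force: [-0.2, -0.6, -1.2]
finger_gap: 0.0454
```

Run:
```python
from h import *
for i in range(2):
    s=read_state();print(s["time"],s["ee_pos"],s["tool_rot"],s["ft_force"])
    f=grab_frame("scene")
draw(f,[],"pics/s13.png",5,(250,180,410,300))
```

```text
23.6333 [0.638473   0.14941977 0.1298635 ] [-6.60194162e-05  9.99996105e-01  2.73366365e-03  5.59090644e-04] [-0.16059525 -0.58839002 -1.19379263]
23.6833 [0.63869807 0.14965441 0.13033786] [-2.40986808e-04  9.99995598e-01  2.81838903e-03  8.95820526e-04] [-0.39850616  0.4050878  -1.27131411]
```

View pics/s13.png

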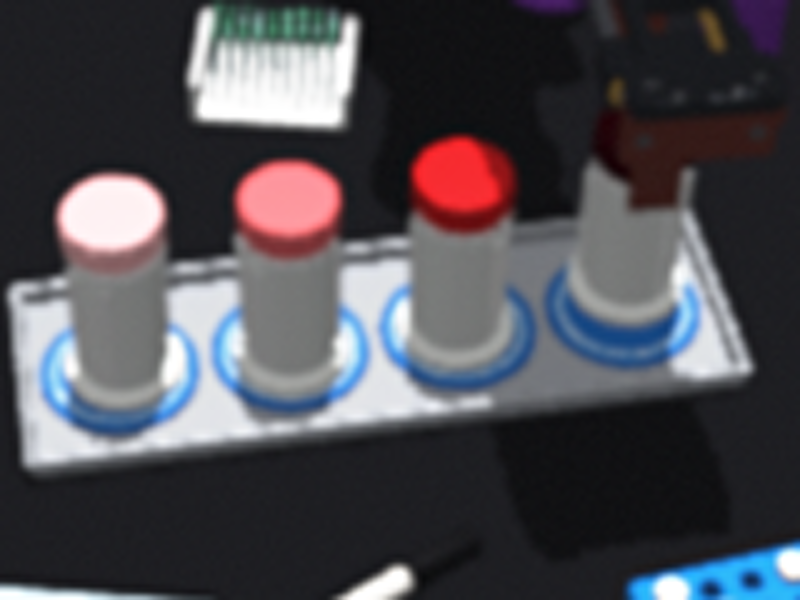

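Request:
drive_tool(
  plan=[
    [0,0,0,0,0,-0.006,0.3],
    [0,0,0,0,0,-0.011,0.3],
    [0,0,0,0,0,-0.014,0.3],
    [0,0,0,0,0,-0.016,0.3],
    [0,0,0,0,0,-0.0175,0.3],
  ],
)

```text
time: 24.15
ee_pos: [0.6377, 0.1499, 0.1123]
tool_rot: [-0.0, 1.0, 0.003, -0.0]
ft_force: [-6.9, -1.0, 17.0]
finger_gap: 0.0455
```

Request:
drive_tool(
  plan=[
    [0,0,0,0,0,0.0005,0.3],
    [0,0,0,0,0,0.0005,0.6],
    [0,0,0,0,0,0.0005,1],
    [0,0,0,0,0,0.0005,1],
    [0,0,0,0,0,0.0005,1],
  ],
)

```text
time: 24.57
ee_pos: [0.638, 0.1499, 0.1122]
tool_rot: [-0.0, 1.0, 0.003, 0.0]
ft_force: [-0.0, -0.7, -0.1]
finger_gap: 0.0688
```

Request:
drive_tool(
  plan=[
    [0,0,0,0,0,0,1],
    [0,0,0,0,0,0.005,1],
    [0,0,0,0,0,0.02,1],
    [0,0,0,0,0,0.05,1],
    [0,0,0,0,0,0.085,1],
  ],
)

```text
time: 24.98
ee_pos: [0.6365, 0.1495, 0.1965]
tool_rot: [0.001, 1.0, 0.003, -0.002]
ft_force: [0.9, 0.5, -0.4]
finger_gap: 0.0879
```

Request:
drive_tool(
  plan=[
    [0,0,0,0,0.01,0.03,1],
    [0,0,0,-0.01,0.03,0.05,1],
    [0,0,0,-0.03,0.06,0.05,1],
    [0,0,0,-0.05,0.09,0.05,1],
    [0,0,0,-0.07,0.12,0.05,1],
  ],
)

```text
time: 25.4
ee_pos: [0.5673, 0.2707, 0.2483]
tool_rot: [-0.001, 1.0, 0.002, 0.001]
ft_force: [0.6, 0.2, -0.2]
finger_gap: 0.0879
```

Request:
drive_tool(
  plan=[
    [0,0,0,-0.02,0.03,0,1],
    [0,0,0,-0.04,0.06,0,1],
    [0,0,0,-0.055,0.08,0,1],
    [0,0,0,-0.06,0.09,0,1],
    [0,0,0,-0.06,0.09,0,1],
  ],
)

```text
time: 25.82
ee_pos: [0.5061, 0.3629, 0.2473]
tool_rot: [-0.001, 1.0, 0.006, -0.0]
ft_force: [0.8, -0.6, -0.0]
finger_gap: 0.0874
```

Run:
```python
from h import *
f=grab_frame("scene");t=grab_frame("top")
P=[(.6388,.1523),(.6445,.068),(.649,-.0157),(.654,-.0988)]
it=[(c,.023,.113) for c in P]+[(c,.029,.005) for c in P]+[(c,.039,.005) for c in P]
draw(f,[],"pics/s14.png",1.25)
draw(f,[],"pics/s14b.png",5,(250,180,410,300))
draw(t,it,"pics/t14.png",4,(240,110,420,230))
draw(t,[],"pics/t14b.png",1.25)
print(read_state()["time"])
```

```text
25.9167
```

View pics/s14b.png

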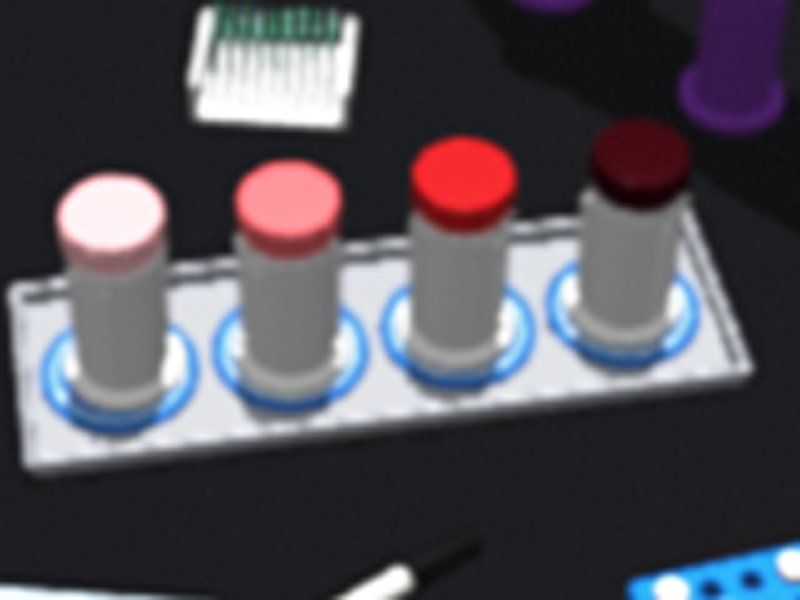

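View pics/t14.png

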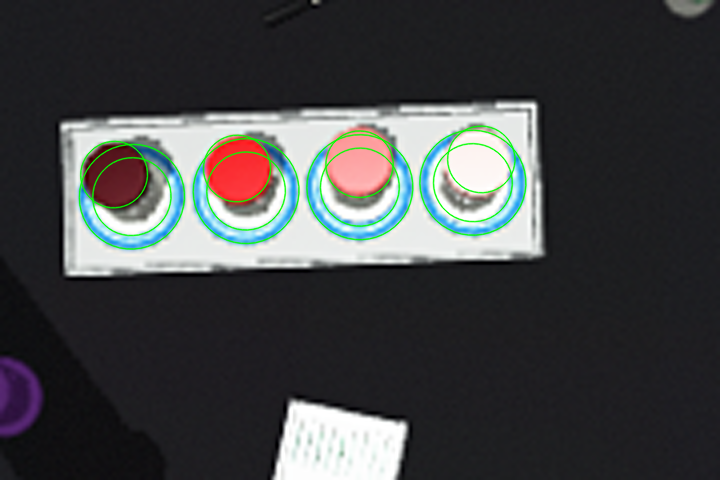

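View pics/s14.png

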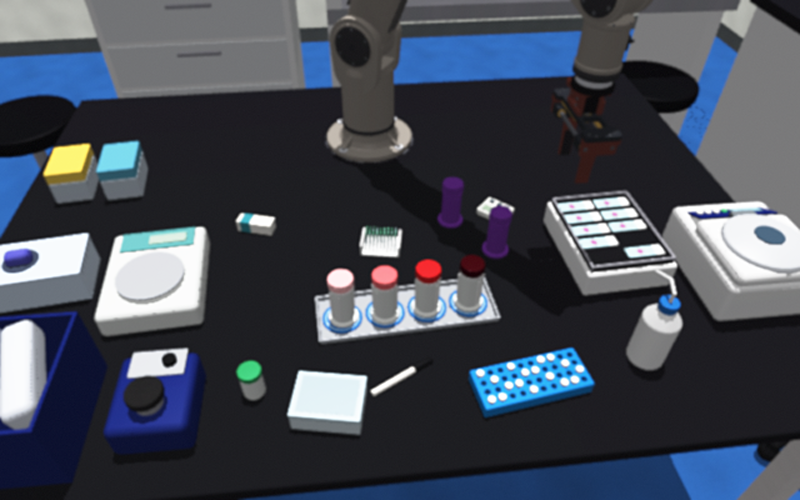

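View pics/t14b.png

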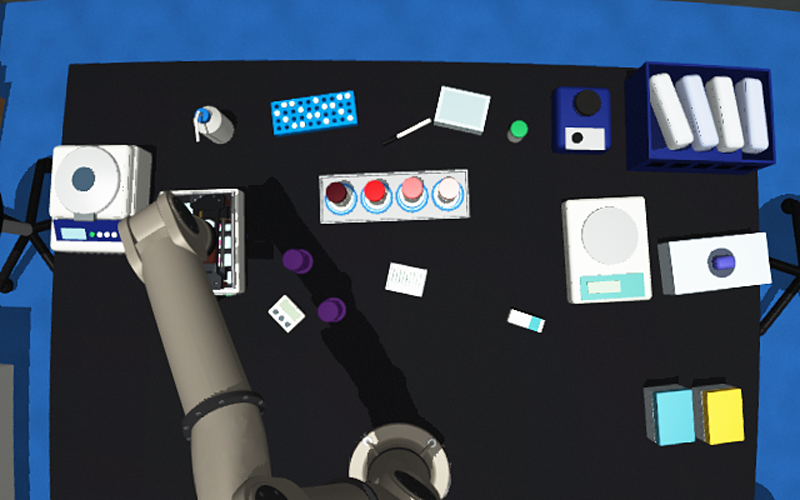

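The four jars are upright and centred on the pads. Dark is nearest the warmer, and the rack and look-alikes are where they were.

```bash
python3 -c "
from rig import *
print(job_done())"
```

```text
the job is handed in; nothing more can be done
None
```

All four jars are upright on the tray in cap-shade order, and I handed the job in at about 26 s of robot time (limit 109 s). The warmer is on the +y side, so the order is dark on place_1, red on place_2, salmon on place_3 and pale on place_4.

- **Placing:** in the last pictures from both cameras, every jar is within about 2 mm of the middle of its pad. The salmon jar is the furthest off, about 2 mm in +x.
- **Everything else:** the slide rack and the purple look-alikes were where they started, and the gripper was empty and well clear of the jars.
- **Forces:** the highest force reading I saw was about 35 N at the wrist, from pressing the pale jar onto its pad. The limit there is 120 N. I only had readings at the end of each move.
- **Disagreement:** the top-camera positions were about 2–3 mm off the arm's own in y. I corrected for this when gripping and placing.

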